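Release the lever press and hold the flask shut

ROBOT

A 6-joint arm with a two-finger parallel gripper is mounted at the origin on a cart in front of the work surface, level with it; the furniture and walls round the work are solid. World frame = base frame: x ahead of the robot, y to its left, z up, the work surface at z = 0. Lengths are in m, angles in degrees, forces in N, time in s.
With the tool pointing down it reaches from about 0.4 to 0.825 m from the base axis. Payload 7 kg.
Tool frame: the origin (TCP) lies at the very end of the fingers, on their centre line; the grasp point (between the pads) lies 19 mm behind it; z points along the fingers, y is the line along which they close (so a half turn about z gives the same grasp; the last joint's range is limited). The gripper opens to 88 mm and grips with 3 to 60 N. Pads are 19 mm wide; open, the fingers measure 130 mm over their backs; the gripper's body (78 mm by 193 mm) begins 47 mm behind the grasp point.
Start: joints at [-57.519, 20.546, 0.682, 0, -70.136, -16.507], TCP at [0.186, -0.649, 0.227] pointing down, gripper open.
Joint ranges: [-176.03, 176.03], [-82.01, 121.73], [-58.28, 71.71], [-173.87, 95.51], [-174.79, -0.11], [-173.66, 173.66]. Speed limits (degrees/s): [136.94, 136.94, 172.46, 180, 180, 180].

INTERFACE

Orientations are given as [roll, pitch, yaw] about the fixed x, y, z axes, in that order (R = Rz(yaw) Ry(pitch) Rx(roll)).
In Python, from plant import get_obs, snapshot, camera_params, close_job, boxes_of, cut_out, landmark_of gives the robot as it stands.
- The arm moves only by the shell command python3 -m inch 'ROWS' [OPENING]. ROWS is text: rows parted by semicolons, each of 6 numbers parted by spaces: the shift along the tool's x, y, z in units of 30 cm (1.0 is 30 cm), then the turn, a rotation vector about the tool's x, y, z in units of pi rad (1.0 is pi rad). A call has 1 to 10 rows; each row is the pose to reach, as a shift and turn from the pose commanded when the call began, along the tool's axes at that moment, turning the shorter way round; what a row does not reach only later rows make up. A row lasts 1/12 s, in which the tool goes at most 41.7 mm and 7.16 degrees, less where a joint would pass 70% of its speed; a pose out of reach is approached as far as the arm can. A call with a number of a shift or a turn outside -1 to 1 is refused whole. A call with a gripper value outside its range is refused whole. OPENING is the closure, from -1 (fully open) to 1 (shut), set as the call begins (- or left out, the last holds). The fingers move at their own pace and stop on an object; the grip force is fixed at half the most. Time passes only in rows, so rows that repeat a pose let the fingers close. It gives the time, the measured TCP pose, the force, the opening and the grip force at its end, in the units of the state.
- get_obs(): the state, without advancing time (a new reading comes with each control period).
- snapshot(name): name is "side" or "top"; returns the picture (480x640x3 uint8, red, green, blue); there is no depth.
- camera_params(name): a dict with "mtx" (3x3 intrinsics, pixels), "k1" (the pictures are not rectified: a ray, as slopes to the right and down, at radius r is drawn at 1 + k1 r^2 times it, then the intrinsics apply), "rvec" (rotation vector, rad) and "tvec" (3), from world to camera coordinates, as OpenCV has them. Camera axes: x right, y down, z forward; pixel columns grow to the right and rows downward; lengths in m; the calibration is good to about 2 mm. A picture is of the moment at which its call begins. camera_params takes no time and is no camera call.
- close_job(): hands the job in; it is judged then, once.
Trained networks look in the newest picture that a camera, given by its name, has taken for a name from the list of things; names that differ only in an ending like _2 or _b are one class to them, and where a whole thing is asked for, a point or a joint stands for the part that bears it (a point fixed in the world has none). Each returns a list of dicts, best first, with "p" (0 to 1); they miss things now and then, are a little off and sometimes report something else, mostly with a low value. They report only what shows in the picture. A call takes as long as a camera call.
- boxes_of(camera, thing): "rect" ([left, top, width, height] in pixels, round what is visible of it).
- cut_out(camera, thing): "pixels" (480x640 bool, what is visible of it) and "rect" ([left, top, width, height] in pixels, round what is visible of it).
- landmark_of(camera, thing): "uv" ([column, row] in pixels: a listed point, or the origin of a listed thing).
The state is a dict: "clock": time; "joint_pos": joint angles; "qvel": joint speeds; "tau": joint torques, N m; "tool_pos": TCP position; "orientation": TCP orientation; "force": force on the tool from outside, world axes, zero at the start; "moment": the same for the moment, N m; "opening": finger opening in m; "gripper_force": force on a finger pad.
Only numpy, scipy, OpenCV 4.12 (cv2) and the standard library are available. Lean on these libraries where they do the work, as an engineer would, in place of code of your own. Each camera call takes 0.05 s, during which the arm holds its last target. There are 200 camera calls.

TASK

Press the flask shut in the bench lever press: lift the white lock-out clip straight up off its sprung rail and put it in the shallow steel tray, flip the safety catch fully over to the clip rail's side, then pull the lever all the way forward to its stop. Finish while still holding the lever there with the gripper, the flask pressed shut, and leave the other things on the bench where they are.

Things in the scene. Friction and masses are not known exactly. Their poses are not given: they have to be found in the camera images.
- press: grey bench press, fixed. Origin: centre of its underside; x from its front to its rear column, y left, z up ('press' numbers are mm in this frame). Base 200x140x16; head x -70 to 45, y -42 to 42, z 90 to 150; column behind. On the head: steel clip rail (centre x -45, y 14; 44 long, 16 wide, top z 174), right of it the safety catch. Below the head: round brass flask.
- clip: loose white plastic clip, 40 g: inverted U 30 (x) x 31.5 (y) x 27 high astride the rail, with a grip fin on top, 26 (x) x 12 (y), z 27 to 64. Origin: centre of its underside; on the rail at press x -45, y 14, z 152, axes as the press. Sprung balls hold it: pull 5 to 10 N straight up over the first 10 mm; off the rail after 25 mm. While on, it keeps the catch from freeing the lever.
- tray: shallow open steel tray, fixed, 110 (x) x 100 (y) x 16 high, walls and floor 3 thick; origin: centre of its underside. It stands on the worktop left or right of the press, sides along the world's axes.
- catch (a joint): catch angle, rad. 0: tab upright, its leg lies across the front of the lever's arm and blocks it. Grows to 1.45 (tab nearly level) as the tab is pushed to press +y, towards the clip rail; the lever is free from about 1.15. Friction hinge (about 1 to 1.5 N at the tab): it stays where it is left.
- catch_hinge (a point): point on the catch's axis at the tab (press x -45, y -22, z 184); the axis runs along press x. The dark steel tab stands up from here: 50 long, 18 wide (x), 8 thick (y). A leg 52 long points to press -y at press x 13 and stands up once the catch is flipped.
- catch_tip (a point): middle of the free end of the catch's tab, 50 from catch_hinge; moves with the catch.
- lever (a joint): lever angle, rad: 0 at rest, 10 degrees behind upright; grows to 1.1 (stop) as the handle is pulled forward to press -x and down, turning about press -y. A return spring pulls it back to 0 when let go: about 3 N at the handle at first, up to about 9 N at the stop. With the catch engaged it only moves about 0.1.
- lever_hinge (a point): point on the lever's axis (along press y), beside the middle of the handle: press x 20, y -107, z 120.
- lever_grip (a point): middle of the lever's black round handle, which lies along press y: 18 in diameter, 62 long, 130 from lever_hinge (at rest press x 43, y -107, z 248; at the stop x -83, z 198). The arm, 14 thick, joins it at press y -55; the other end is free. It is fixed to the arm and turns with it, so it must roll between the pads.
- flask_cover (a joint): how far the flask's cover is pressed down, m: 0 up, about 0.008 with the lever at its stop; the ram touches the cover from lever angle 0.7 on.
- plaster_model: white plaster model of a dental arch, 64x66x25, loose, bystander; origin: centre of its underside. Stands at the other side of the press from the tray.
- crucible: small white crucible, 38 in diameter, 30 high, loose, bystander; origin: centre of its underside. Stands on a 2 mm stone-look sheet.
- wax_block: ivory wax block 31x45x25, loose, bystander; origin: about the centre of its underside.
- tape_roll: roll of masking tape, 52 in diameter, 19 high, lying, loose, bystander; origin: centre of its underside.

How it is judged:
By the outcome, as a careful person would: the job done as asked, in the order asked, and still so for the second after the job is handed in, while the arm keeps its last pose, push and grip.
It also fails if it takes over 72 s, if anything falls off the work surface, if the arm or the gripper's body presses on something with over 40 N, if the wrist force passes 120 N, or if a joint passes its speed limit or range.

## Working session

There is one attempt and no reset: what is moved stays moved. The work goes in short steps, Python scripts to look and compute and a shell command to move; the robot and the scene stay as the last step left them, time stands still between calls to the robot, and variables do not carry over. Pictures are saved under pics/ and viewed, at most 10 in all, crops included, and the job is handed in when it is done.

```bash
ls; mkdir -p pics; python3 - <<'E'
from plant import *
import cv2,numpy as np
o=get_obs();print({k:np.round(v,3) if not isinstance(v,dict) else v for k,v in o.items()})
for c in ("side","top"):
    im=snapshot(c);cv2.imwrite(f"pics/{c}0.png",im[:,:,::-1]);p=camera_params(c);print(c,p)
    for t in ["press","clip","tray","catch_hinge","catch_tip","lever_hinge","lever_grip","plaster_model","crucible","wax_block","tape_roll"]:
        r=landmark_of(c,t);print(t,[(np.round(d["uv"],1).tolist(),round(d["p"],2)) for d in r[:2]])
E
```

```text
pics
{'clock': np.float64(0.0), 'joint_pos': array([-5.7517e+01,  2.0590e+01,  6.3300e-01, -2.1000e-02, -7.0135e+01,
       -1.6506e+01]), 'qvel': array([-0.058, -0.007,  0.039,  0.01 ,  0.047, -0.001]), 'tau': array([-2.0000e-03, -5.8272e+01,  2.9304e+01,  6.9970e+00,  7.0000e-03,
       -0.0000e+00]), 'tool_pos': array([ 0.186, -0.648,  0.226]), 'orientation': array([ 1.79906e+02, -8.00000e-03, -1.64031e+02]), 'force': array([ 0.142, -0.643,  0.507]), 'moment': array([-0.013,  0.012, -0.001]), 'gripper_force': np.float64(0.0), 'opening': np.float64(0.087)}
side {'mtx': array([[471.17559078,   0.        , 315.52594833],
       [  0.        , 471.17559078, 241.48862528],
       [  0.        ,   0.        ,   1.        ]]), 'k1': -0.07161170366120954, 'rvec': array([ 1.99766004,  0.11269795, -0.03526403]), 'tvec': array([-0.47867442,  0.08850728,  1.09663028])}
press [([342.7, 284.8], 0.91)]
clip [([331.2, 221.9], 0.59)]
tray [([286.1, 408.4], 0.56)]
catch_hinge [([327.6, 212.8], 0.95)]
catch_tip [([327.2, 194.0], 0.8)]
lever_hinge [([348.3, 264.3], 0.61)]
lever_grip [([365.8, 206.4], 0.86)]
plaster_model [([322.9, 236.8], 0.48)]
crucible [([253.7, 345.1], 0.81)]
wax_block [([291.8, 252.6], 0.53)]
tape_roll []
top {'mtx': array([[499.90331809,   0.        , 317.98716198],
       [  0.        , 499.90331809, 240.57415786],
       [  0.        ,   0.        ,   1.        ]]), 'k1': -0.10825424249495386, 'rvec': array([ 2.13451998, -2.17076822,  0.11288389]), 'tvec': array([-0.01290595,  0.52656934,  1.26148449])}
press [([293.5, 235.5], 0.68)]
clip [([281.6, 242.2], 0.77)]
tray [([443.0, 259.4], 0.76)]
catch_hinge [([294.7, 243.3], 0.82)]
catch_tip [([291.4, 244.9], 0.72)]
lever_hinge [([336.2, 226.3], 0.61)]
lever_grip [([339.2, 206.7], 0.57)]
plaster_model [([191.8, 267.0], 0.71)]
crucible [([392.1, 299.3], 0.6)]
wax_block [([224.7, 297.3], 0.72)]
tape_roll [([224.9, 203.0], 0.74), ([280.7, 241.2], 0.64)]
```

View pics/side0.png

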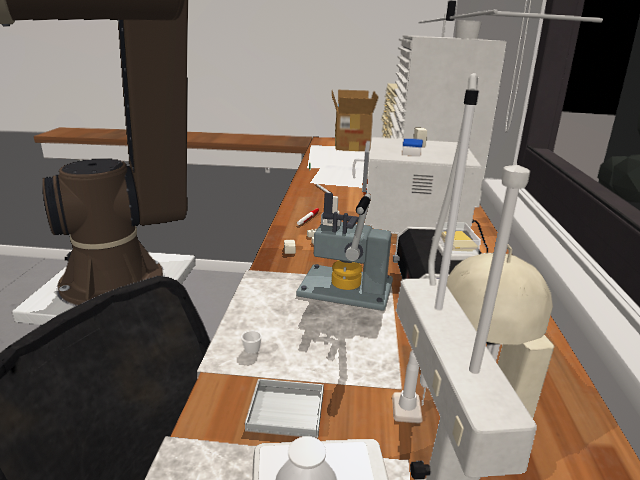

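View pics/top0.png

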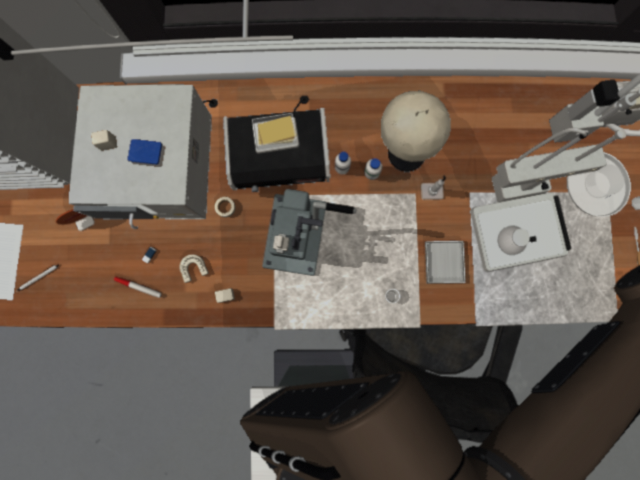

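```bash
cat > h.py <<'E'
from plant import *
import cv2,numpy as np
from scipy.optimize import least_squares
from scipy.spatial.transform import Rotation as R
P={c:camera_params(c) for c in("side","top")}
def proj(c,X):
    p=P[c];return cv2.projectPoints(np.atleast_2d(np.array(X,float)),p["rvec"],p["tvec"],p["mtx"],np.array([p["k1"],0,0,0.]))[0][:,0]
def plane(c,uv,z):
    return least_squares(lambda q:(proj(c,[*q,z])-uv).ravel(),[.6,0]).x
def tri(a,b): # side uv, top uv
    s=least_squares(lambda q:np.r_[(proj("side",q)-a).ravel(),(proj("top",q)-b).ravel()],[.6,0,.1]);return s.x,s.fun
E
cat > fit.py <<'E'
from h import *
pts={"press":(0,0,0),"clip":(-45,14,152),"catch_hinge":(-45,-22,184),"catch_tip":(-45,-22,234),"lever_hinge":(20,-107,120),"lever_grip":(43,-107,248)}
obs=[]
for c in("side","top"):
    for t,v in pts.items():
        r=landmark_of(c,t)
        if r: obs.append((c,t,np.array(v)/1e3,r[0]["uv"],r[0]["p"]))
def w(q,v): return R.from_euler("z",q[2]).apply(v)+[q[0],q[1],0]
f=lambda q:np.concatenate([(proj(c,w(q,v))-u).ravel() for c,t,v,u,p in obs])
best=min((least_squares(f,[.6,0,y],loss="soft_l1",f_scale=2) for y in np.arange(-3,3.2,.5)),key=lambda s:s.cost)
q=best.x;print("press",q[:2],np.degrees(q[2]),best.cost)
for (c,t,*_),e in zip(obs,f(q).reshape(-1,2)):print(c,t,e.round(1))
for t,v in pts.items():print(t,w(q,np.array(v)/1e3).round(4))
for t in("tray","crucible","plaster_model","wax_block","tape_roll"):
    r=landmark_of("top",t);print(t,r and plane("top",r[0]["uv"],0).round(3))
E
python3 fit.py
```

```text
press [0.54701063 0.04249086] -8.860709142395498 23.60960200721904
side press [2.8 2.2]
side clip [-0.6  0.1]
side catch_hinge [-0.1  1.4]
side catch_tip [ 1.1 -2. ]
side lever_hinge [-0.  -1.9]
side lever_grip [-1.8 -2.9]
top press [ 0.4 -0.8]
top clip [-0.5  2. ]
top catch_hinge [0.7 1.5]
top catch_tip [ 2.6 -2.7]
top lever_hinge [-0.5 -0.3]
top lever_grip [-1.   0.2]
press [0.547  0.0425 0.    ]
clip [0.5047 0.0633 0.152 ]
catch_hinge [0.4992 0.0277 0.184 ]
catch_tip [0.4992 0.0277 0.234 ]
lever_hinge [ 0.5503 -0.0663  0.12  ]
lever_grip [ 0.573  -0.0699  0.248 ]
tray [ 0.474 -0.351]
crucible [ 0.372 -0.213]
plaster_model [0.465 0.316]
wax_block [0.384 0.227]
tape_roll [0.636 0.228]
```

The side view shows the press at about (345,270), with the clip and tab near (330,210) and the handle at (363,205). In the top view the press is at (293,235), the tray at (445,262) and the handle at (340,208). Next I'll overlay the fitted geometry on both views to check it.

```bash
cat > ov.py <<'E'
from h import *
import itertools,sys
q=[float(a) for a in sys.argv[1:4]]; out=sys.argv[4]
boxes=[((-100,100),(-70,70),(0,16)),((-70,45),(-42,42),(90,150)),((-67,-23),(6,22),(150,174)),((-58,-32),(8,20),(179,216)),((-54,-36),(-26,-18),(184,234))]
ims=[]
for c,(x0,y0,x1,y1),k in(("side",(285,150,405,320),5),("top",(250,175,370,290),5)):
    im=cv2.imread(f"pics/{c}0.png")[y0:y1,x0:x1];im=cv2.resize(im,None,fx=3.3,fy=3.3,interpolation=cv2.INTER_CUBIC)
    f=lambda v:(proj(c,R.from_euler("z",q[2],degrees=True).apply(np.array(v)/1e3)+[q[0],q[1],0])[0]-[x0,y0]+.5)*3.3
    for b in boxes:
        for a,d in itertools.combinations(list(itertools.product(*b)),2):
            if sum(i!=j for i,j in zip(a,d))==1: cv2.line(im,f(a).astype(int),f(d).astype(int),(0,0,255),1,cv2.LINE_AA)
    cv2.line(im,f((43,-138,248)).astype(int),f((43,-76,248)).astype(int),(0,255,0),1)
    ims.append(im)
h=max(i.shape[0] for i in ims);ims=[cv2.copyMakeBorder(i,0,h-i.shape[0],0,0,0) for i in ims]
cv2.imwrite(out,np.hstack(ims))
E
python3 ov.py 0.547 0.0425 -8.86 pics/ov1.png; python3 - <<'E'
from h import *
for c in("side","top"):
    for d in cut_out(c,"tray")[:1]:
        ys,xs=np.nonzero(d["pixels"]);print(c,d["rect"],d["p"],plane(c,[xs.mean(),ys.mean()],0.01))
E
```

```text
side [247.1, 379.1, 77.8, 60.9] 0.6 [ 0.46895988 -0.36396561]
top [422.3, 240.6, 39.7, 45.7] 0.6 [ 0.46699903 -0.35283121]
```

View pics/ov1.png

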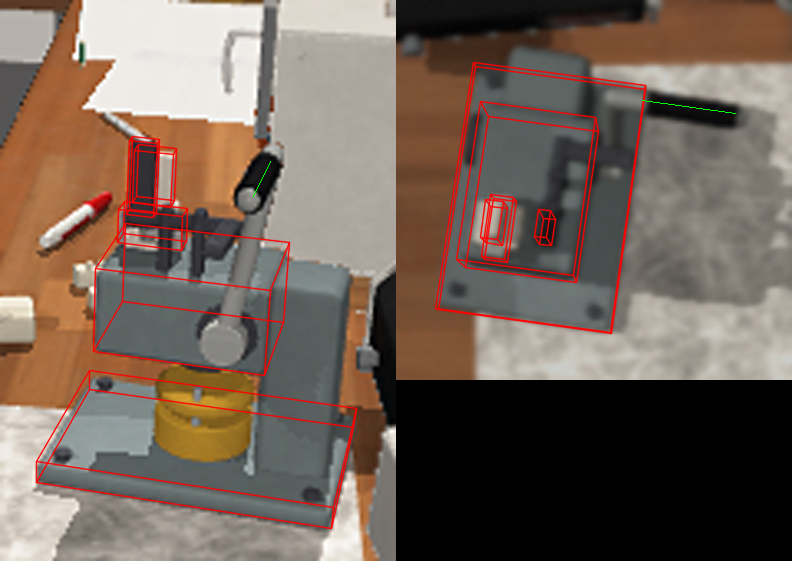

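The overlay agrees with both views to about 1 px: clip fin in the right crop at about (495,228), tab at (545,228). I'll move above the clip.

```bash
cat > to.py <<'E'
# usage: to.py x y z roll pitch yaw  -> row in move units from the measured pose
from h import *
import sys
def row(p,e):
    o=get_obs();R0=R.from_euler("xyz",o["orientation"],degrees=True)
    s=R0.inv().apply(np.array(p)-o["tool_pos"])/.3;t=(R0.inv()*R.from_euler("xyz",e,degrees=True)).as_rotvec()/np.pi
    return np.r_[s,t]
if __name__=="__main__":
    a=list(map(float,sys.argv[1:]))
    for i in range(0,len(a),6):
        r=row(a[i:i+3],a[i+3:i+6]);print(r.round(4),"rows",np.ceil(max(np.linalg.norm(r[:3])*300/41.7,np.linalg.norm(r[3:])*180/7.16)))
E
python3 to.py .3 -.5 .36 180 0 -150  .40 -.30 .36 180 0 -130
```

```text
[-0.5029  0.3725 -0.4448 -0.     -0.     -0.0779] rows 6.0
[-1.0068  0.9217 -0.4448  0.     -0.     -0.189 ] rows 11.0
```

```bash
python3 -m inch '-0.5 0.37 -0.44 0 0 -0.078; -0.5 0.37 -0.44 0 0 -0.078; -0.5 0.37 -0.44 0 0 -0.078; -0.5 0.37 -0.44 0 0 -0.078; -0.5 0.37 -0.44 0 0 -0.078; -0.5 0.37 -0.44 0 0 -0.078; -1 0.92 -0.44 0 0 -0.189; -1 0.92 -0.44 0 0 -0.189; -1 0.92 -0.44 0 0 -0.189; -1 0.92 -0.44 0 0 -0.189' -0.2; python3 to.py .5047 .0633 .36 180 0 -98.86
```

```text
clock: 2.98
tool_pos: [0.3736, -0.3498, 0.3588]
orientation: [-180.0, 0.0, -129.7]
force: [0.8, -0.0, 0.2]
opening: 0.0527
gripper_force: 0.0
[-1.3391e+00  5.4250e-01 -3.9000e-03 -3.0000e-04  0.0000e+00 -1.7120e-01] rows 11.0
```

```bash
python3 -m inch '-0.94 0.38 0 0 0 -0.12; -0.94 0.38 0 0 0 -0.12; -0.94 0.38 0 0 0 -0.12; -0.94 0.38 0 0 0 -0.12; -0.94 0.38 0 0 0 -0.12; -0.94 0.38 0 0 0 -0.12; -0.94 0.38 0 0 0 -0.12; -0.94 0.38 0 0 0 -0.12; -0.94 0.38 0 0 0 -0.12'; python3 to.py .5047 .0633 .36 180 0 -98.86  .5047 .0633 .25 180 0 -98.86
```

```text
clock: 3.73
tool_pos: [0.468, -0.0594, 0.3584]
orientation: [180.0, 0.0, -108.2]
force: [-0.0, -0.4, 0.0]
opening: 0.0525
gripper_force: 0.0
[-4.268e-01  1.120e-02 -5.100e-03  0.000e+00  1.000e-04 -5.180e-02] rows 4.0
[-4.267e-01  1.120e-02  3.616e-01  0.000e+00  1.000e-04 -5.180e-02] rows 5.0
```

```bash
python3 -m inch '-0.427 0.011 -0.005 0 0 -0.052; -0.427 0.011 -0.005 0 0 -0.052; -0.427 0.011 -0.005 0 0 -0.052; -0.427 0.011 -0.005 0 0 -0.052; -0.427 0.011 0.36 0 0 -0.052; -0.427 0.011 0.36 0 0 -0.052; -0.427 0.011 0.36 0 0 -0.052; -0.427 0.011 0.36 0 0 -0.052'; python3 to.py .5047 .0633 .186 180 0 -98.86; python3 - <<'E'
from h import *
a=snapshot("side")[130:310,250:430];b=snapshot("top")[150:330,220:400]
cv2.imwrite("pics/c1.png",cv2.resize(np.hstack([a,b])[:,:,::-1],None,fx=2.2,fy=2.2))
for c in("side","top"):print(c,[(landmark_of(c,"clip") or [0])[0]],proj(c,[.5047,.0633,.152]))
E
```

```text
clock: 4.4
tool_pos: [0.5012, 0.0587, 0.245]
orientation: [179.5, -0.2, -99.1]
force: [-1.3, -0.3, -0.4]
opening: 0.0526
gripper_force: 0.0
[-0.0177 -0.0107  0.1966  0.0027 -0.0013 -0.0014] rows 2.0
side [{'uv': [331.1, 222.0], 'p': 0.66}] [[330.56100891 221.96757836]]
top [{'uv': [334.6, 226.7], 'p': 0.74}] [[281.05572428 244.2178251 ]]
```

View pics/c1.png

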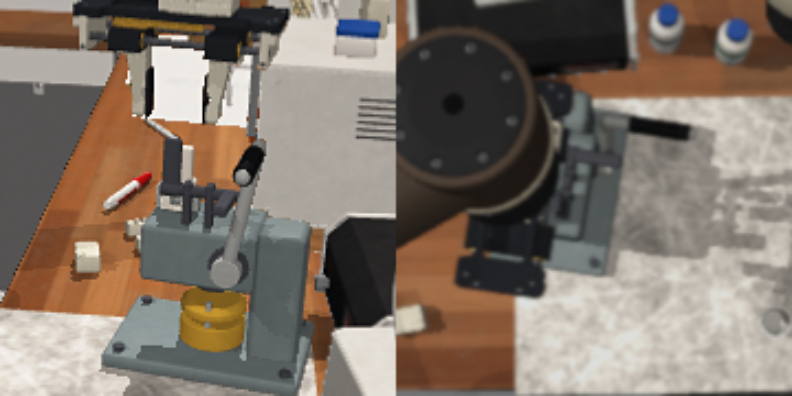

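The fingers straddle the fin: tips at about (145,115) and (215,115) in the crop, fin at (188,165). I'll let it settle, correct, and descend.

```bash
python3 -m inch '0 0 0.05 0 0 0; 0 0 0.05 0 0 0; 0 0 0.05 0 0 0'; python3 to.py .5047 .0633 .186 180 0 -98.86
```

```text
clock: 4.85
tool_pos: [0.505, 0.0603, 0.237]
orientation: [-179.9, 0.0, -99.1]
force: [-0.4, 0.2, 0.5]
opening: 0.0527
gripper_force: 0.0
[-0.0096  0.0027  0.17   -0.0004  0.0002 -0.0011] rows 2.0
```

```bash
python3 -m inch '-0.009 0.002 0.04 0 0 0; -0.009 0.002 0.08 0 0 0; -0.009 0.002 0.12 0 0 0; -0.009 0.002 0.145 0 0 0; -0.009 0.002 0.165 0 0 0; -0.009 0.002 0.165 0 0 0;-0.009 0.002 0.165 0 0 0'; python3 to.py .5047 .0633 .186 180 0 -98.86
```

```text
clock: 5.43
tool_pos: [0.5047, 0.0632, 0.1867]
orientation: [-180.0, 0.0, -99.0]
force: [-0.4, 0.6, 0.5]
opening: 0.0524
gripper_force: 0.0
[-0.0004  0.      0.0022 -0.0002  0.     -0.001 ] rows 1.0
```

```bash
python3 -m inch '0 0 0 0 0 0;0 0 0 0 0 0;0 0 0 0 0 0;0 0 0 0 0 0;0 0 0 0 0 0;0 0 0 0 0 0;0 0 0 0 0 0;0 0 0 0 0 0' 1; python3 -m inch '0 0 0 0 0 0;0 0 0 0 0 0;0 0 0 0 0 0'
```

```text
clock: 6.1
tool_pos: [0.5048, 0.0633, 0.1864]
orientation: [-180.0, 0.0, -99.0]
force: [2.2, -0.3, 2.3]
opening: 0.026
gripper_force: 30.0
clock: 6.35
tool_pos: [0.5048, 0.0632, 0.1863]
orientation: [-180.0, 0.0, -99.0]
force: [2.8, 0.3, 1.7]
opening: 0.0254
gripper_force: 30.0
```

```bash
python3 -m inch '0 0 -0.01 0 0 0; 0 0 -0.02 0 0 0; 0 0 -0.03 0 0 0; 0 0 -0.04 0 0 0; 0 0 -0.05 0 0 0; 0 0 -0.07 0 0 0; 0 0 -0.1 0 0 0; 0 0 -0.15 0 0 0; 0 0 -0.25 0 0 0; 0 0 -0.35 0 0 0'; python3 to.py .5047 .0633 .32 180 0 -98.86
```

```text
clock: 7.18
tool_pos: [0.5038, 0.0627, 0.2924]
orientation: [179.9, -0.1, -99.0]
force: [1.5, -0.0, 0.5]
opening: 0.0258
gripper_force: 30.0
[-0.0023 -0.0026 -0.0921  0.0004 -0.0003 -0.001 ] rows 1.0
```

```bash
python3 -m inch '0 0 -0.13 0 0 0;0 0 -0.13 0 0 0;0 0 -0.13 0 0 0'; python3 to.py .42 -.18 .33 180 0 -132 .467 -.353 .33 180 0 -180; python3 - <<'E'
from h import *
a=snapshot("side")[60:310,220:440]
cv2.imwrite("pics/c2.png",cv2.resize(a[:,:,::-1],None,fx=2.2,fy=2.2))
print(proj("side",[.5047,.0633,.3]),[d for d in landmark_of("side","clip")][:2])
E
```

```text
clock: 7.43
tool_pos: [0.5054, 0.0634, 0.3334]
orientation: [-179.7, 0.2, -99.0]
force: [-0.2, -0.5, -1.4]
opening: 0.0254
gripper_force: 30.0
[ 0.8461  0.1537  0.008  -0.0012  0.0014  0.1831] rows 7.0
[ 1.3909e+00 -9.1700e-02  7.5000e-03 -6.0000e-04  1.9000e-03  4.4980e-01] rows 12.0
[[333.30540186 156.98374117]] [{'uv': [333.3, 154.7], 'p': 0.81}, {'uv': [291.3, 254.3], 'p': 0.3}]
```

View pics/c2.png

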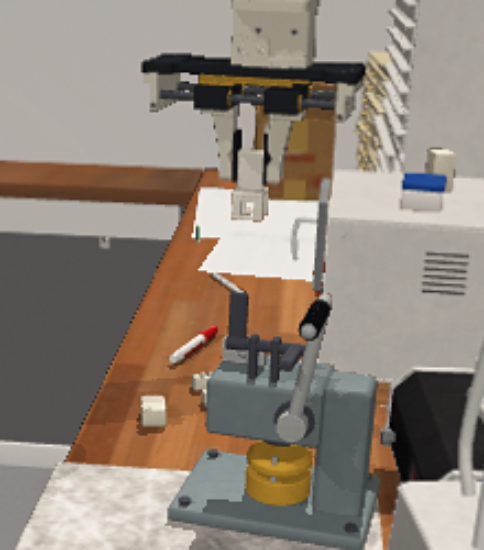

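The clip is off the rail and in the gripper (crop (250,205)). Next stop is the tray.

```bash
python3 to.py .467 -.353 .33 180 0 -143; python3 -m inch '0.84 0.15 0.01 0 0 0.16;0.84 0.15 0.01 0 0 0.16;0.84 0.15 0.01 0 0 0.16;0.84 0.15 0.01 0 0 0.16;0.84 0.15 0.01 0 0 0.16;0.84 0.15 0.01 0 0 0.16;0.9 0.12 0.01 0 0 0.17' ; python3 to.py .467 -.353 .33 180 0 -143 .467 -.353 .12 180 0 -143
```

```text
[ 1.389e+00 -9.640e-02 -0.000e+00  1.000e-04  1.000e-04  2.442e-01] rows 11.0
clock: 8.12
tool_pos: [0.423, -0.2003, 0.3267]
orientation: [179.9, -0.0, -129.7]
force: [0.1, 1.4, -1.0]
opening: 0.0255
gripper_force: 30.0
[ 2.98e-01 -4.38e-01 -1.12e-02  3.00e-04 -3.00e-04  7.40e-02] rows 4.0
[ 2.975e-01 -4.387e-01  6.888e-01  3.000e-04 -3.000e-04  7.400e-02] rows 7.0
```

```bash
python3 -m inch '0.29 -0.43 0 0 0 0.074;0.29 -0.43 0 0 0 0.074;0.29 -0.43 0 0 0 0.074;0.29 -0.43 0 0 0 0.074;0.29 -0.43 0.69 0 0 0.074;0.29 -0.43 0.69 0 0 0.074;0.29 -0.43 0.69 0 0 0.074;0.29 -0.43 0.69 0 0 0.074;0.29 -0.43 0.69 0 0 0.074;0.29 -0.43 0.69 0 0 0.074' ; python3 -m inch '0 0 0 0 0 0;0 0 0 0 0 0'; python3 to.py .467 -.353 .038 180 0 -143
```

```text
clock: 8.95
tool_pos: [0.4642, -0.3445, 0.111]
orientation: [179.2, -0.4, -143.1]
force: [-1.8, 0.7, -2.3]
opening: 0.0257
gripper_force: 30.0
clock: 9.12
tool_pos: [0.4711, -0.3478, 0.1218]
orientation: [-179.9, -0.0, -142.9]
force: [0.0, 0.1, 0.7]
opening: 0.0257
gripper_force: 30.0
[ 2.140e-02 -5.100e-03  2.794e-01 -5.000e-04 -1.000e-04  4.000e-04] rows 3.0
```

```bash
python3 -m inch '0.02 -0.005 0.08 0 0 0;0.02 -0.005 0.15 0 0 0;0.02 -0.005 0.2 0 0 0;0.02 -0.005 0.23 0 0 0;0.02 -0.005 0.25 0 0 0;0.02 -0.005 0.26 0 0 0;0.02 -0.005 0.265 0 0 0;0.02 -0.005 0.27 0 0 0;0.02 -0.005 0.275 0 0 0;0.02 -0.005 0.275 0 0 0'
```

```text
clock: 9.95
tool_pos: [0.4666, -0.352, 0.0379]
orientation: [-180.0, 0.0, -143.0]
force: [-0.5, -0.6, -0.6]
opening: 0.0262
gripper_force: 30.0
```

```bash
python3 -m inch '0 0 0.004 0 0 0;0 0 0.008 0 0 0;0 0 0.008 0 0 0'; python3 -m inch '0 0 0 0 0 0;0 0 0 0 0 0;0 0 0 0 0 0;0 0 0 0 0 0' 0.2; python3 -m inch '0 0 -0.05 0 0 0;0 0 -0.12 0 0 0;0 0 -0.25 0 0 0;0 0 -0.4 0 0 0;0 0 -0.5 0 0 0;0 0 -0.6 0 0 0;0 0 -0.7 0 0 0;0 0 -0.7 0 0 0'; python3 - <<'E'
from h import *
a=snapshot("side")[330:470,190:390];b=snapshot("top")
cv2.imwrite("pics/c3.png",cv2.resize(a[:,:,::-1],None,fx=3,fy=3))
print([d for d in landmark_of("side","clip")][:2],proj("side",[.467,-.353,.003]))
E
```

```text
clock: 10.2
tool_pos: [0.4669, -0.3523, 0.0372]
orientation: [-179.9, 0.0, -142.9]
force: [-3.5, 3.5, 15.1]
opening: 0.0259
gripper_force: 30.0
clock: 10.53
tool_pos: [0.4662, -0.3519, 0.035]
orientation: [180.0, -0.0, -143.0]
force: [0.6, 0.0, 0.2]
opening: 0.0347
gripper_force: 0.0
clock: 11.2
tool_pos: [0.4687, -0.3536, 0.252]
orientation: [-179.5, 0.2, -142.9]
force: [0.9, -1.1, 0.7]
opening: 0.0352
gripper_force: 0.0
[{'uv': [280.9, 404.8], 'p': 0.82}] [[285.45127652 406.24468974]]
```

View pics/c3.png

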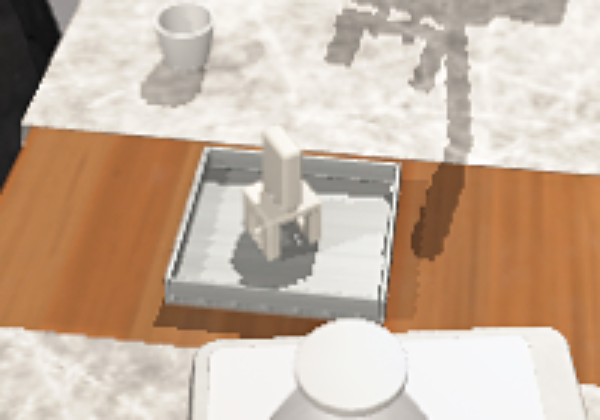

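The clip stands upright in the tray (crop (280,200)) and nothing else has moved. Before pushing the tab I need the location of the two dark posts near the catch axle.

```bash
python3 - <<'E'
from h import *
Rz=R.from_euler("z",-8.86,degrees=True)
for u in [(335,213),(345.5,213),(335,233),(338,214)]:
    for y in(-.022,-.035):
        s=least_squares(lambda q:(proj("side",Rz.apply([q[0],y,q[1]])+[.547,.0425,0])-u).ravel(),[0,.2]).x;print(u,y,s.round(4))
W=lambda v:(Rz.apply(np.array(v)/1e3)+[.547,.0425,0]).round(4)
for v in [(-53,-60,215),(-53,20,200),(-83,-107,198),(43,-107,248)]:print(v,W(v))
E
python3 to.py .42 -.15 .30 180 0 -120
```

```text
(335, 213) -0.022 [-0.0287  0.1887]
(335, 213) -0.035 [-0.0261  0.1938]
(345.5, 213) -0.022 [-0.0061  0.1915]
(345.5, 213) -0.035 [-0.0038  0.1966]
(335, 233) -0.022 [-0.0266  0.1426]
(335, 233) -0.035 [-0.0241  0.1483]
(338, 214) -0.022 [-0.0221  0.1873]
(338, 214) -0.035 [-0.0196  0.1924]
(-53, -60, 215) [ 0.4854 -0.0086  0.215 ]
(-53, 20, 200) [0.4977 0.0704 0.2   ]
(-83, -107, 198) [ 0.4485 -0.0504  0.198 ]
(43, -107, 248) [ 0.573  -0.0698  0.248 ]
[-2.822e-01  6.294e-01 -1.834e-01  0.000e+00  2.000e-04 -1.277e-01] rows 6.0
```

```bash
python3 -m inch '-0.28 0.63 -0.18 0 0 -0.128;-0.28 0.63 -0.18 0 0 -0.128;-0.28 0.63 -0.18 0 0 -0.128;-0.28 0.63 -0.18 0 0 -0.128;-0.28 0.63 -0.18 0 0 -0.128;-0.28 0.63 -0.18 0 0 -0.128;-0.28 0.63 -0.18 0 0 -0.128' 1; python3 to.py .4854 -.0086 .30 180 0 -98.86
```

```text
clock: 11.93
tool_pos: [0.4191, -0.1485, 0.2991]
orientation: [-180.0, 0.0, -119.7]
force: [0.7, 0.3, 1.2]
opening: 0.0007
gripper_force: 0.0
[-5.145e-01  3.900e-02 -2.600e-03 -1.000e-04  2.000e-04 -1.158e-01] rows 4.0
```

```bash
python3 -m inch '-0.51 0.04 0 0 0 -0.116;-0.51 0.04 0 0 0 -0.116;-0.51 0.04 0 0 0 -0.116;-0.51 0.04 0 0 0 -0.116;-0.51 0.04 0.25 0 0 -0.116;-0.51 0.04 0.25 0 0 -0.116;-0.51 0.04 0.25 0 0 -0.116;-0.51 0.04 0.25 0 0 -0.116;-0.51 0.04 0.25 0 0 -0.116'; python3 to.py .4854 -.0086 .222 180 0 -98.86
```

```text
clock: 12.68
tool_pos: [0.4864, -0.0128, 0.2252]
orientation: [-180.0, -0.1, -99.1]
force: [-0.2, -0.7, 0.7]
opening: 0.0005
gripper_force: 0.0
[-0.0132  0.0054  0.0105 -0.0001 -0.0003 -0.0013] rows 1.0
```

```bash
python3 -m inch '-0.05 0 0.01 0 0 0;-0.09 0 0.01 0 0 0;-0.125 0 0.013 0 0 0;-0.155 0 0.02 0 0 0;-0.18 0 0.033 0 0 0;-0.2 0 0.047 0 0 0;-0.212 0 0.062 0 0 0;-0.22 0 0.075 0 0 0;-0.225 0 0.085 0 0 0'; python3 -m inch '0 0 0.008 0 0 0;-0.005 0 0.015 0 0 0;-0.006 0 0.02 0 0 0;-0.006 0 0.02 0 0 0'; python3 - <<'E'
from h import *
a=snapshot("side")[130:310,250:430]
cv2.imwrite("pics/c4.png",cv2.resize(a[:,:,::-1],None,fx=3.2,fy=3.2))
E
```

```text
clock: 13.43
tool_pos: [0.4961, 0.0552, 0.1981]
orientation: [180.0, 0.0, -99.0]
force: [0.8, -0.4, 1.1]
opening: 0.0006
gripper_force: 0.6
clock: 13.77
tool_pos: [0.4963, 0.0563, 0.1927]
orientation: [180.0, -0.0, -99.1]
force: [-0.8, 0.1, 3.3]
opening: 0.0003
gripper_force: 1.2
```

View pics/c4.png

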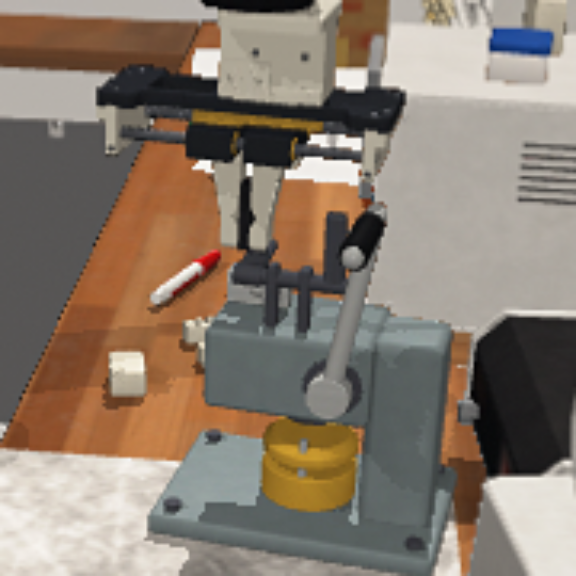

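The tab is now nearly level under the fingers at (250,265), and the leg stands upright at (335,245). I'll press down slightly to confirm the stop.

```bash
python3 -m inch '0 0 0.005 0 0 0;0 0 0.01 0 0 0;0 0 0.01 0 0 0'; python3 -m inch '0 0 -0.1 0 0 0;0 0 -0.2 0 0 0;0 0 -0.35 0 0 0;0 0 -0.35 0 0 0;0 0 -0.35 0 0 0' ; python3 to.py .5730 -.0698 .33 180 0 -98.86 .5730 -.0698 .229 180 0 -98.86; python3 - <<'E'
from h import *
Rz=R.from_euler("z",-8.86,degrees=True)
th=1.45
for t,v in(("catch_tip",(-45,-22+50*np.sin(th),184+50*np.cos(th))),("lever_grip",(43,-107,248))):
  X=Rz.apply(np.array(v)/1e3)+[.547,.0425,0]
  for c in("side","top"):
    snapshot(c);print(t,c,proj(c,X).round(1),[(d["uv"],d["p"]) for d in landmark_of(c,t)[:1]])
E
```

```text
clock: 14.07
tool_pos: [0.4966, 0.0563, 0.1919]
orientation: [-179.9, 0.0, -99.0]
force: [-8.7, -0.4, 19.4]
opening: 0.0007
gripper_force: 9.8
clock: 14.48
tool_pos: [0.4976, 0.057, 0.2975]
orientation: [-179.7, 0.2, -99.0]
force: [-0.5, 0.8, -0.4]
opening: 0.0006
gripper_force: 0.0
[ 0.3777 -0.3151 -0.108  -0.0015  0.0011 -0.001 ] rows 4.0
[ 0.3788 -0.3135  0.2287 -0.0015  0.0011 -0.001 ] rows 4.0
catch_tip side [[332.6 204. ]] [([336.1, 204.0], 0.87)]
catch_tip top [[273.7 241.5]] []
lever_grip side [[364.  203.5]] [([363.9, 206.5], 0.92)]
lever_grip top [[338.2 206.9]] [([337.8, 207.7], 0.97)]
```

The catch is against its stop: the force rose to 19 N with no further motion. Now for the lever handle.

```bash
python3 -m inch '0.378 -0.315 -0.11 0 0 0;0.378 -0.315 -0.11 0 0 0;0.378 -0.315 -0.11 0 0 0;0.378 -0.315 -0.11 0 0 0;0.378 -0.315 -0.11 0 0 0;0.378 -0.315 0.02 0 0 0;0.378 -0.315 0.05 0 0 0;0.378 -0.315 0.05 0 0 0' -0.2; python3 to.py .5730 -.0698 .27 180 0 -98.86 .5730 -.0698 .229 180 0 -98.86;python3 - <<'E'
from h import *
a=snapshot("side")[100:280,270:450]
cv2.imwrite("pics/c5.png",cv2.resize(a[:,:,::-1],None,fx=3.2,fy=3.2))
E
```

```text
clock: 15.55
tool_pos: [0.5698, -0.0704, 0.2762]
orientation: [179.6, -0.1, -99.1]
force: [0.4, -0.2, -0.4]
opening: 0.048
gripper_force: 0.0
[-0.0037 -0.0105  0.0204  0.0022 -0.0005 -0.0012] rows 1.0
[-0.004  -0.0114  0.1571  0.0022 -0.0005 -0.0012] rows 2.0
```

View pics/c5.png

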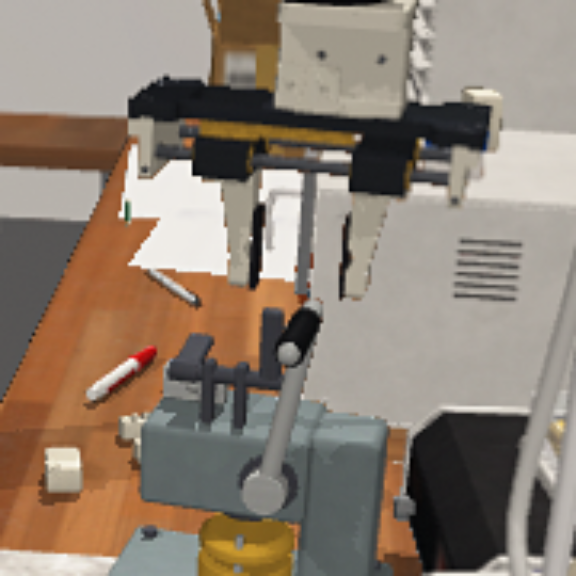

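The tab lies over at (190,355), and the fingers at (243,270) and (358,285) straddle the handle at (300,335). I'll descend and grip.

```bash
python3 -m inch '0 -0.003 0.04 0 0 0;0 -0.003 0.08 0 0 0;0 -0.003 0.12 0 0 0;0 -0.003 0.145 0 0 0;0 -0.003 0.155 0 0 0;0 -0.003 0.155 0 0 0'; python3 -m inch '0 0 0 0 0 0;0 0 0 0 0 0;0 0 0 0 0 0;0 0 0 0 0 0;0 0 0 0 0 0;0 0 0 0 0 0;0 0 0 0 0 0;0 0 0 0 0 0' 1; python3 to.py .5730 -.0698 .229 180 0 -98.86
```

```text
clock: 16.1
tool_pos: [0.5729, -0.0702, 0.2336]
orientation: [-180.0, -0.0, -99.0]
force: [0.2, -0.1, -0.3]
opening: 0.0523
gripper_force: 0.0
clock: 16.77
tool_pos: [0.5722, -0.0705, 0.2333]
orientation: [180.0, -0.0, -99.1]
force: [-4.1, 1.8, 3.7]
opening: 0.017
gripper_force: 30.0
[-0.0026 -0.0022  0.0144  0.0002 -0.     -0.0011] rows 1.0
```

```bash
python3 -m inch '0 0.024 -0.003 0 0 0;0 0.048 -0.006 0 0 0;0 0.071 -0.006 0 0 0;0 0.095 -0.006 0 0 0;0 0.119 -0.004 0 0 0;0 0.142 -0.001 0 0 0;0 0.166 0.003 0 0 0;0 0.189 0.008 0 0 0;0 0.212 0.015 0 0 0;0 0.234 0.023 0 0 0'; python3 to.py .5730 -.0698 .229 180 0 -98.86
```

```text
clock: 17.6
tool_pos: [0.507, -0.0588, 0.2288]
orientation: [-179.5, 0.1, -99.0]
force: [7.4, 1.7, 5.3]
opening: 0.0169
gripper_force: 30.0
[ 0.0019 -0.223   0.0014 -0.003   0.0007 -0.0007] rows 2.0
```

```bash
python3 -m inch '0 0.022 0.01 0 0 0;0 0.043 0.02 0 0 0;0 0.064 0.032 0 0 0;0 0.084 0.045 0 0 0;0 0.103 0.059 0 0 0;0 0.122 0.074 0 0 0;0 0.14 0.09 0 0 0;0 0.157 0.106 0 0 0;0 0.173 0.124 0 0 0;0 0.185 0.14 0 0 0'; python3 -m inch '0 0 0 0 0 0;0 0 0 0 0 0;0 0 0 0 0 0'; cat > lv.py <<'E'
from h import *
o=get_obs();R0=R.from_euler("xyz",o["orientation"],degrees=True)
g=o["tool_pos"]-R0.apply([0,0,.019]);Rz=R.from_euler("z",-8.86,degrees=True)
p=Rz.inv().apply(g-[.547,.0425,0]);print("grasp press",p.round(4),"lever",np.radians(10)-np.arctan2(p[0]-.02,p[2]-.12),"r",np.hypot(p[0]-.02,p[2]-.12))
for c in("side","top"):
    snapshot(c)
    d=landmark_of(c,"lever_grip");print(c,d[:1])
    for th in(1.0,1.05,1.1):
        a=np.radians(10)-th;print(th,proj(c,Rz.apply([.02+.13*np.sin(a),-.107,.12+.13*np.cos(a)])+[.547,.0425,0]).round(1))
E
python3 lv.py
```

```text
clock: 18.43
tool_pos: [0.4526, -0.0494, 0.1868]
orientation: [-179.4, 0.2, -99.0]
force: [4.6, 5.1, 9.6]
opening: 0.0173
gripper_force: 30.0
clock: 18.68
tool_pos: [0.4526, -0.0494, 0.1868]
orientation: [-179.5, 0.2, -99.0]
force: [4.7, 4.6, 8.5]
opening: 0.0172
gripper_force: 30.0
grasp press [-0.0793 -0.1054  0.2058] lever 1.0324732513495465 r 0.13125604493917617
side [{'uv': [301.1, 219.3], 'p': 0.95}]
1.0 [[303.1 216. ]]
1.05 [[301. 218.]]
1.1 [[299.  220.2]]
top []
1.0 [[330.7 262.3]]
1.05 [[330.4 264.4]]
1.1 [[330.1 266.4]]
```

```bash
for i in 1; do python3 -m inch '0 0.005 0.006 0 0 0;0 0.008 0.011 0 0 0;0 0.008 0.011 0 0 0;0 0.008 0.011 0 0 0'; done; python3 lv.py
```

```text
clock: 19.22
tool_pos: [0.4502, -0.049, 0.1836]
orientation: [-179.5, 0.2, -99.0]
force: [3.8, 5.9, 9.7]
opening: 0.0167
gripper_force: 30.0
grasp press [-0.0817 -0.1054  0.2026] lever 1.0629883812249468 r 0.13105032534453168
side [{'uv': [302.3, 223.9], 'p': 0.96}]
1.0 [[303.1 216. ]]
1.05 [[301. 218.]]
1.1 [[299.  220.2]]
top [{'uv': [392.5, 295.6], 'p': 0.28}]
1.0 [[330.7 262.3]]
1.05 [[330.4 264.4]]
1.1 [[330.1 266.4]]
```

```bash
python3 -m inch '0 0.004 0.006 0 0 0;0 0.008 0.011 0 0 0;0 0.008 0.011 0 0 0;0 0.008 0.011 0 0 0'; python3 lv.py
```

```text
clock: 19.75
tool_pos: [0.4479, -0.0486, 0.1803]
orientation: [-179.5, 0.2, -99.0]
force: [4.0, 5.3, 9.5]
opening: 0.0169
gripper_force: 30.0
grasp press [-0.0841 -0.1053  0.1993] lever 1.0939893167087307 r 0.13086054789172769
side [{'uv': [299.2, 220.3], 'p': 0.89}]
1.0 [[303.1 216. ]]
1.05 [[301. 218.]]
1.1 [[299.  220.2]]
top []
1.0 [[330.7 262.3]]
1.05 [[330.4 264.4]]
1.1 [[330.1 266.4]]
```

```bash
python3 -m inch '0 0.003 0.004 0 0 0;0 0.006 0.008 0 0 0;0 0.006 0.008 0 0 0;0 0.006 0.008 0 0 0';  python3 -m inch '0 0.002 0.003 0 0 0;0 0.004 0.005 0 0 0;0 0.004 0.005 0 0 0;0 0.004 0.005 0 0 0'; python3 lv.py
```

```text
clock: 20.28
tool_pos: [0.4478, -0.0485, 0.1799]
orientation: [-179.3, 0.2, -98.9]
force: [2.7, 2.5, 21.1]
opening: 0.0168
gripper_force: 30.1
clock: 20.62
tool_pos: [0.4479, -0.0485, 0.1798]
orientation: [-179.1, 0.2, -98.9]
force: [1.6, 2.6, 29.4]
opening: 0.017
gripper_force: 30.1
grasp press [-0.0842 -0.1052  0.1988] lever 1.0981181626612024 r 0.13065433592299308
side [{'uv': [297.1, 223.0], 'p': 0.89}]
1.0 [[303.1 216. ]]
1.05 [[301. 218.]]
1.1 [[299.  220.2]]
top []
1.0 [[330.7 262.3]]
1.05 [[330.4 264.4]]
1.1 [[330.1 266.4]]
```

The lever is hard on its stop: the force rose from 10 to 29 N with no further motion, at a lever angle of about 1.10. I'll ease the push slightly and do a last check.

```bash
python3 -m inch '0 0 -0.002 0 0 0;0 0 -0.003 0 0 0;0 0 -0.003 0 0 0;0 0 -0.003 0 0 0;0 0 -0.003 0 0 0'; python3 - <<'E'
from h import *
a=snapshot("side")[120:440,190:430]
cv2.imwrite("pics/c6.png",cv2.resize(a[:,:,::-1],None,fx=1.8,fy=1.8))
E
```

```text
clock: 21.23
tool_pos: [0.4478, -0.0485, 0.1799]
orientation: [-179.1, 0.2, -98.9]
force: [6.4, 0.2, 21.7]
opening: 0.0171
gripper_force: 30.1
```

View pics/c6.png

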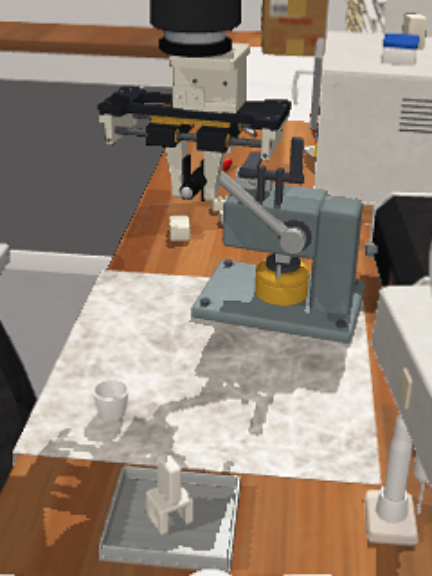

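The lever is down in the gripper at (195,185) and the ram is pressing the flask shut at (283,275). The catch leg is upright at (297,155), the clip is in the tray at (168,495), and the visible bystanders (crucible, wax block) haven't moved.

```bash
python3 -c "from plant import *;print(close_job())"
```

```text
the job is handed in; nothing more can be done
None
```

The flask is pressed shut: the clip is in the tray, the catch is fully over, and the gripper is holding the lever at its stop; I handed the job in at about 21 s, and no verdict came back.

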